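# Set the extractor timer's thumbwheels to 35

### The arm

A 6-joint arm with a two-finger parallel gripper is mounted at the origin on the work surface. World frame = base frame: x ahead of the robot, y to its left, z up, the work surface at z = 0. Lengths are in mm, angles in rad, forces in N, time in s.
With the tool pointing down it reaches from about 325 to 775 mm from the base axis. Payload 9.3 kg.
Tool frame: the origin (TCP) lies between the finger pads; the fingertips stand 19 mm ahead of it and the grasp point (between the pads) is the TCP (bot.finger_overhang is the z of the fingertips in the tool frame, in mm); z points along the fingers, y is the line along which they close (so a half turn about z gives the same grasp; the last joint's range is limited). The gripper opens to 85 mm and grips with 20 to 120 N. Pads are 22 mm wide; open, the fingers measure 114 mm over their backs; the gripper's body (76 mm by 85 mm) begins 54 mm behind the grasp point. The pads swing forward as they close: fully open they stand 13 mm farther back than shut.
Start: joints at [1.108, 0.259, 0.021, 1.334, 0, 1.418], TCP at [167.679, 523.813, 219.179] pointing down, gripper open.
Joint ranges: [-3.04, 3.04], [-0.91, 1.82], [-1.04, 1.36], [-1.92, 1.95], [-1.52, 1.45], [-3.14, 3.14]. Speed limits (rad/s): [2.22, 2.22, 2.79, 3.14, 3.14, 3.14].

### API

Orientations are given as a rotation vector (axis times angle).
In Python, from station import sensors, vision, bot gives the robot as it stands.
- The arm moves only by the shell command python3 -m handwheel 'ROWS'. ROWS is JSON, a list of rows, each a list of 7 numbers: the shift along the tool's x, y, z in mm, then the turn, a rotation vector about the tool's x, y, z in rad, then the closure in counts, from 0 (fully open) to 255 (shut). A call has exactly 5 rows; each row shifts and turns the commanded pose from where the row before left it, along the tool's axes as they then stand; what a row does not reach is not made up. A row lasts 1/8 s, in which the tool goes at most 62.5 mm and 10.7 degrees, less where a joint would pass 70% of its speed; a pose out of reach is approached as far as the arm can. A call with a gripper value outside its range is refused whole. The fingers move at their own pace and stop on an object; the grip force is fixed at half the most. Time passes only in rows, so rows that do not move let the fingers close, or fill a call up. It gives the time, the measured TCP pose, the force, the opening and the grip force at its end, in the units of the state.
- sensors.get_obs(): the state, without advancing time (a new reading comes with each control period).
- vision.snapshot(name): name is "scene" or "side" or "wrist"; returns a dict with "image" (480x640x3 uint8, red, green, blue), "K" (3x3 intrinsics, pixels), "dist" ([k1, k2, p1, p2, k3] as OpenCV has them; the pictures are not rectified), "eye" and "attitude" of the camera in the world. Camera axes: x right, y down, z forward; pixel columns grow to the right and rows downward; lengths in mm; the calibration is good to about 2 mm. A picture is of the moment at which its call begins. There is no depth.
- bot.finish_job(): hands the job in; it is judged then, once.
The state is a dict: "clock": time; "joint_pos": joint angles; "qd": joint speeds; "joint_torque": joint torques, N m; "position": TCP position; "tool_rot": TCP orientation; "contact_force": force on the tool from outside, world axes, zero at the start; "ft_torque": the same for the moment, N m; "finger_gap": opening from 0.0 (shut) to 1.0 (fully open); "finger_force": force on a finger pad.
Only numpy, scipy, OpenCV 4.12 (cv2) and the standard library are available. Lean on these libraries where they do the work, as an engineer would, in place of code of your own. Each camera call takes 0.05 s, during which the arm holds its last target. There are 200 camera calls.

### The job

Set the dust extractor's timer to 35 minutes. First put the cork sanding block that blocks its hood flat into the yellow tray; then slide the clear hood aside, roll the two knurled thumbwheels by their edges until a 3 (left wheel) and a 5 (right wheel) stand squarely in the middle of the window, and slide the hood fully home over them again. Leave the other things on the bench where they are.

Things in the scene. Friction and masses are not known exactly. Their poses are not given: they have to be found in the camera images.
- timer: Grey timer box fixed to the bench, 130 (x) x 270 (y) x 75 mm high to its flat deck; origin at the centre of its underside, z up, x from its front (facing the robot) to its back, y to the left seen from the robot. Window and two orange, black-ribbed thumbwheels stand in its right half (68 mm to -y of centre); the clear hood that covers them parks over the empty left half.
- window (a point): Middle of the window, on the black housing's top face, 95 mm above the bench. The housing is 80 (x) x 52 (y) mm; its opening, 24 (x) x 48 (y) mm, shows two black-on-white numbers side by side, tens left, units right, upright as read from the robot's side. A thumbwheel rim stands at its left and at its right. Axes as the timer's.
- tens_edge (a point): Top of the left (tens) wheel's knurled rim at rest, 100 mm above the bench; fixed to the timer, axes as the timer's. Rim radius 45, width 24 mm, level axle along y straight below. Rim's middle is 3 mm, the housing's side 16 mm from this point towards the window. Sprung axle: the wheel yields up to 7 mm down (3 N to start, then 0.9 N/mm).
- units_edge (a point): The same point on the right (units) wheel, a mirror image, 84 mm to -y of the tens point. For both: pressing a closed fingertip a few mm down on the rim and dragging it along the timer's x rolls the wheel by friction (it resists with about 1 N at the rim); it stays where it is left.
- tens (a joint): Angle of the tens wheel, rad. The number n stands in the middle of the window at n x 0.6283 (0 to 9, with stops just beyond 0 and 9). It grows when the top of the rim is dragged towards the back of the timer (+x), and falls when dragged to the front.
- units (a joint): Angle of the units wheel, rad, with the same meaning and direction.
- hood (a joint): Travel of the clear hood along the timer's +y (left), m: 0 = fully home over the window and wheels (end stop), 0.138 = fully parked to the left (end stop). About 2 N of friction; it stays where it is left.
- hood_fin (a point): Centre of the upright blue fin on the hood; moves with it; when the hood is home it lies 40 mm in front (-x) of the window's middle. Fin 40 (x) x 12 (y) x 32 mm high, top 150 mm above the bench. The hood's flat roof, 124 (x) x 112 (y) mm, lies 118 mm above the bench. Clear tunnel, walls front and back, open left and right. Push or pinch the fin to slide it.
- glue_mid (a point): Centre, half-way up, of a loose bystander: white glue bottle with orange cap, 62 mm diameter, 215 mm tall. To be left alone.
- thinner_mid (a point): Centre, half-way up, of a loose bystander: aluminium can with blue band, 66 mm diameter, 200 mm tall. To be left alone.
- jar_mid (a point): Centre, half-way up, of a loose bystander: amber glass jar, 68 mm diameter, 95 mm tall. To be left alone.
- mug_mid (a point): Centre, half-way up, of a loose bystander: blue cup, 74 mm across the mouth, 90 mm tall. To be left alone.
- offcut_mid (a point): Centre, half-way up, of a loose bystander: dark wood offcut, 220 x 60 x 18 mm. To be left alone.
- brush: Paint brush lying on the bench, about 20 mm high; x along it. To be left alone.
- driver: Screwdriver lying on the bench, about 30 mm high; x along it. To be left alone.
- sander_mid (a point): Centre, half-way up, of the loose cork sanding block, 90 (x) x 46 (y) x 34 mm high, about 0.12 kg. It starts flat on the deck of the timer's left half, in the way of the hood.
- tray: Shallow yellow tray fixed to the bench, open at the top, 180 (x) x 150 (y) x 25 mm high outside, walls and floor 4 mm; origin at the centre of its underside. The sanding block belongs in it.
There are look-alikes about, which are no part of the job. What is meant by the part that bears sander_mid is not purple, and is the larger of those in its own colour.

How it is judged (in metres and radians):
On the way, in this order (a step that is already met when the one before it is completed fails the run):
1. the sanding block lies flat in the tray, let go (x of sander_mid in the frame of tray between -0.08 and 0.08 m and y of sander_mid in the frame of tray between -0.065 and 0.065 m and height (world z) of sander_mid below 0.03 m and angle between sander_mid's own z axis and vertical below 0.15 rad and contact force between the fingers and sander below 0.1 N), for 0.2 s.
2. the hood is slid aside, clear of the wheels (at least 90 mm) (value of joint hood above 0.09 m), for 0.1 s.
3. 3 stands in the window's left half and 5 in its right half (value of joint tens between 1.735 and 2.035 rad and value of joint units between 2.9916 and 3.2916 rad), for 0.2 s.
At the end, for the whole second after the job is handed in: The tens wheel shows 3 and the units wheel 5, each within 0.15 rad (about a quarter of a digit) of the middle of the window, the hood is within 6 mm of fully home, the sanding block lies flat on the floor of the yellow tray, and all are at rest (all of step 3 and x of sander_mid in the frame of tray between -0.08 and 0.08 m and y of sander_mid in the frame of tray between -0.065 and 0.065 m and height (world z) of sander_mid below 0.03 m and angle between sander_mid's own z axis and vertical below 0.15 rad and value of joint hood below 0.006 m and velocity of joint tens between -0.05 and 0.05 rad/s and velocity of joint units between -0.05 and 0.05 rad/s and velocity of joint hood between -0.05 and 0.05 m/s); the robot touches nothing.
It fails at once if one of the other loose things on the bench is moved by more than 25 mm (distance of any of glue_mid, thinner_mid, jar_mid, mug_mid, offcut_mid, brush, driver from where it was at the start of the episode above 0.025 m).
It also fails if it takes over 72 s, if anything falls off the work surface, if the arm or the gripper's body presses on something with over 40 N, if the wrist force passes 120 N, or if a joint passes its speed limit or range.

## Working session

There is one attempt and no reset: what is moved stays moved. The work goes in short steps, Python scripts to look and compute and a shell command to move; the robot and the scene stay as the last step left them, time stands still between calls to the robot, and variables do not carry over. Pictures are saved under pics/ and viewed, at most 10 in all, crops included, and the job is handed in when it is done.

```bash
mkdir -p pics; ls; python3 - <<'E'
from station import sensors, vision, bot
import cv2,numpy as np
ims=[]
for n in("scene","side"):
    s=vision.snapshot(n); cv2.imwrite(f"pics/{n}0.png",s["image"][:,:,::-1]); print(n,s["K"],s["dist"],s["eye"],s["attitude"])
print(sensors.get_obs())
E
```

```text
pics
scene [[549.36688083   0.         318.48939419]
 [  0.         549.36688083 247.1346621 ]
 [  0.           0.           1.        ]] [-0.02075497  0.          0.          0.          0.        ] [1523.18902108  -52.58719546  947.56320694] [-1.74903616 -1.64986389  0.73038483]
side [[436.11227544   0.         310.23827245]
 [  0.         436.11227544 236.54024754]
 [  0.           0.           1.        ]] [-0.09170825  0.          0.          0.          0.        ] [487.97475047 748.97195103 729.05197268] [-0.20055664  2.7712094  -1.31408285]
{'clock': 0.1, 'joint_pos': array([1.10838046e+00, 2.59125427e-01, 2.08269118e-02, 1.33367581e+00,
       6.08626997e-06, 1.41822281e+00]), 'qd': array([ 1.04465478e-03, -3.63386522e-03,  2.33627614e-03, -8.94603797e-04,
       -2.03013541e-04, -7.58137933e-05]), 'joint_torque': array([ 4.23486534e-03, -5.56693518e+01,  3.45071018e+01,  1.15658005e-02,
       -1.61915191e-04,  2.34370646e-06]), 'position': array([167.57037387, 523.57657728, 218.62808019]), 'tool_rot': array([-4.84698734e-01, -3.10360949e+00,  1.76050682e-03]), 'contact_force': array([1.17947553, 0.10760035, 0.00620942]), 'ft_torque': array([ 0.02030399, -0.03256863, -0.03159567]), 'finger_force': 0.0, 'finger_gap': 0.9999188851812054}
```

View pics/scene0.png

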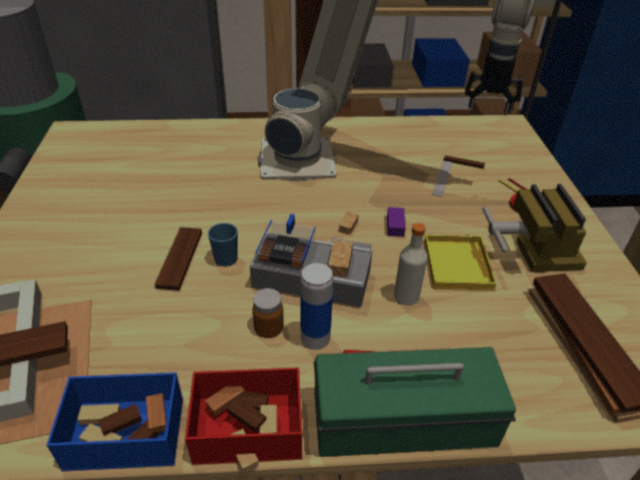

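View pics/side0.png

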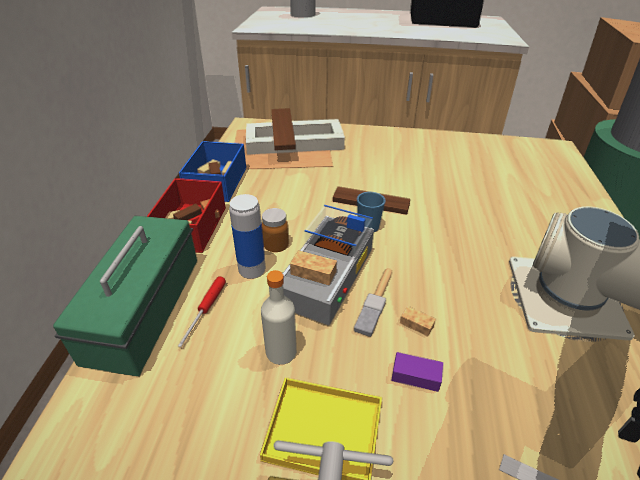

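Side view: the cork candidates are the block on the timer deck (314,266), a small cork piece (417,319) and a purple block (417,371). In the scene view they are at (340,258), (348,222) and (396,222). I choose the large cork block on the deck. I'll check that in a close crop and mark the corners.

```bash
python3 - <<'E'
import cv2,numpy as np
a=cv2.imread("pics/side0.png")[190:330,260:400]; b=cv2.imread("pics/scene0.png")[205:305,245:381]
A=cv2.resize(a,(560,560),interpolation=cv2.INTER_CUBIC)
cv2.imwrite("pics/c1.png",A)
B=cv2.resize(b,None,fx=5.5,fy=5.5,interpolation=cv2.INTER_CUBIC); cv2.imwrite("pics/c2.png",B);print(B.shape)
E
cat > h.py <<'E'
import numpy as np,cv2
from scipy.spatial.transform import Rotation as R
from station import sensors,vision,bot
def ray(s,uv):
    p=cv2.undistortPoints(np.array(uv,float).reshape(-1,1,2),s["K"],np.array(s["dist"])).reshape(-1,2)
    return np.c_[p,np.ones(len(p))]@R.from_rotvec(s["attitude"]).as_matrix().T
def onz(s,uv,z):
    d=ray(s,uv); e=np.array(s["eye"]); return e+d*((np.array(z)-e[2])/d[:,2])[:,None]
def proj(s,P):
    M=R.from_rotvec(s["attitude"]).as_matrix(); c=(np.array(P,float).reshape(-1,3)-s["eye"])@M
    return cv2.projectPoints(c,np.zeros(3),np.zeros(3),s["K"],np.array(s["dist"]))[0].reshape(-1,2)
E
```

```text
(550, 748, 3)
```

View pics/c1.png

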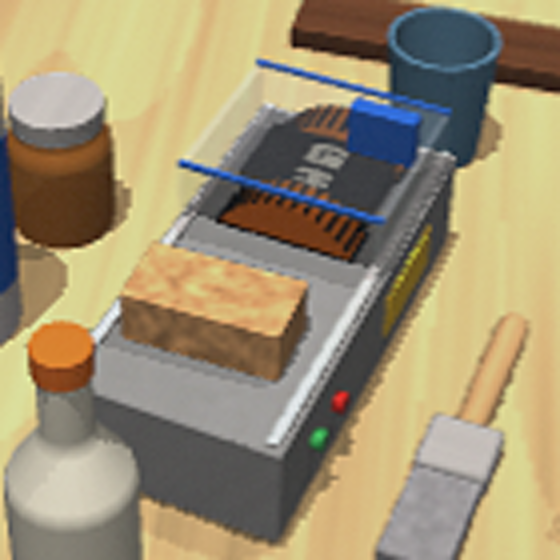

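View pics/c2.png

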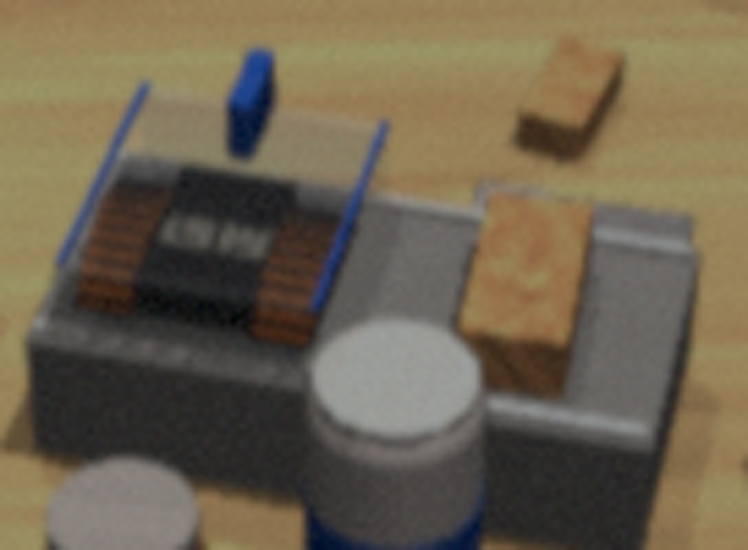

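The crops confirm it: the large cork block is on the deck, with its top face at c1 (160,243), (307,286), (280,340) and (122,297). Hood strip ends are at (258,62), (450,110), (180,163) and (383,220).

```bash
python3 - <<'E'
from h import *
np.set_printoptions(precision=0,suppress=True)
S=vision.snapshot("side"); C=vision.snapshot("scene")
c1=lambda *p:[(260+x/4,190+y/4) for x,y in p]; c2=lambda *p:[(245+x/5.5,205+y/5.5) for x,y in p]
def sh(n,P): 
    print(n,P[:,:2].tolist(),"mean",P[:,:2].mean(0)); 
    print("  edges",np.linalg.norm(np.diff(np.r_[P,P[:1]],axis=0),axis=1),"ang",np.degrees(np.arctan2(*(P[1]-P[0])[[1,0]])))
sh("sander S",onz(S,c1((160,243),(307,286),(280,340),(122,297)),109))
sh("sander C",onz(C,c2((490,195),(592,205),(572,345),(460,325)),109))
sh("hood S",onz(S,c1((258,62),(450,110),(383,220),(180,163)),118))
sh("hood C",onz(C,c2((147,85),(387,125),(318,308),(62,262)),118))
sh("deck S: FL,FR",onz(S,c1((280,452),(452,155)),75))
sh("bottomFL S",onz(S,c1((272,540)),0))
sh("deck C BR,BL,FL",onz(C,c2((32,335),(650,445),(695,255)),75))
sh("tray S",onz(S,[(287,381),(382,396),(372,480),(262,460)],25))
sh("tray C",onz(C,[(426,238),(484,238),(493,286),(432,287)],25))
sh("glue cap S,C",np.r_[onz(S,[(275.5,277)],215),onz(C,[(418,228)],215)])
sh("can top",np.r_[onz(S,[(244,204)],200),onz(C,[(317,274)],200)])
sh("jar top",np.r_[onz(S,c1((58,95)),95),onz(C,[(267,298)],95)])
sh("mug top",np.r_[onz(S,c1((445,35)),90),onz(C,[(224,232)],90)])
sh("brush",onz(S,[(388,272),(368,325)],15))
sh("fin top C/S",np.r_[onz(C,c2((258,52)),150),onz(S,c1((388,106)),150)])
E
```

```text
sander S [[617.5137035786337, 49.552589741130305], [535.4096880620589, 72.61862730471694], [544.9041344450754, 114.87213240569326], [630.1056088286934, 94.62412813397498]] mean [582.  83.]
  edges [85. 43. 88. 47.] ang 164.3079943170899
sander C [[539.4767672172824, 67.87391835441825], [547.9871063004784, 110.9911384905087], [634.8327554463955, 92.82877524258474], [620.8222229682555, 48.29953260915745]] mean [586.  80.]
  edges [44. 89. 47. 84.] ang 78.83465755571542
hood S [[584.2324587991806, -113.37646869882906], [466.97972379748484, -80.8402156941404], [499.280661580244, 24.15586913278412], [615.7525606008633, -9.444079350035054]] mean [542. -45.]
  edges [122. 110. 121. 109.] ang 164.49129203824583
hood C [[468.4507883131862, -78.45024920477968], [501.02272636603516, 25.832095965853355], [617.7283899182995, -9.659555020641903], [584.8771700934865, -113.81252841889297]] mean [543. -44.]
  edges [109. 122. 109. 122.] ang 72.65413205804218
deck S: FL,FR [[539.0100291834981, 159.7373234871768], [462.6321043848352, -93.59596800310669]] mean [501.  33.]
  edges [265. 265.] ang -106.77763142953633
bottomFL S [[542.0075830555916, 154.91603565105652]] mean [542. 155.]Traceback (most recent call last):
  File "<stdin>", line 13, in <module>
  File "<stdin>", line 7, in sh
IndexError: index 1 is out of bounds for axis 0 with size 1
```

```bash
python3 - <<'E'
from h import *
np.set_printoptions(precision=0,suppress=True)
S=vision.snapshot("side"); C=vision.snapshot("scene")
c1=lambda *p:[(260+x/4,190+y/4) for x,y in p]; c2=lambda *p:[(245+x/5.5,205+y/5.5) for x,y in p]
def sh(n,P): print(n,*P[:,:2],"mean",P[:,:2].mean(0))
sh("deck C BR,BL,FL",onz(C,c2((32,335),(650,445),(695,255)),75))
sh("tray S",onz(S,[(287,381),(382,396),(372,480),(262,460)],25))
sh("tray C",onz(C,[(426,238),(484,238),(493,286),(432,287)],25))
sh("glue cap S,C",np.r_[onz(S,[(275.5,277)],215),onz(C,[(418,228)],215)])
sh("can top",np.r_[onz(S,[(244,204)],200),onz(C,[(317,274)],200)])
sh("jar top",np.r_[onz(S,c1((58,95)),95),onz(C,[(267,298)],95)])
sh("mug top",np.r_[onz(S,c1((445,35)),90),onz(C,[(224,232)],90)])
sh("brush",onz(S,[(388,272),(368,325)],15))
sh("fin top C/S",np.r_[onz(C,c2((258,52)),150),onz(S,c1((388,106)),150)])
W=np.array([542.5,-44.5]);a=np.radians(-16.6);ex=np.array([np.cos(a),np.sin(a)]);ey=np.array([-ex[1],ex[0]])
print("tens",W+42*ey,"units",W-42*ey,"fin",W-40*ex,"timer",W+68*ey)
# tool axes now
o=sensors.get_obs();print(R.from_rotvec(o["tool_rot"]).as_matrix().round(2).tolist())
E
```

```text
deck C BR,BL,FL [ 582. -129.] [660. 124.] [544. 159.] mean [595.  51.]
tray S [599. 316.] [426. 323.] [437. 472.] [612. 465.] mean [518. 394.]
tray C [442. 323.] [448. 477.] [626. 446.] [622. 298.] mean [534. 386.]
glue cap S,C [625. 241.] [631. 235.] mean [628. 238.]
can top [741.  20.] [746.  12.] mean [744.  16.]
jar top [705. -94.] [706. -90.] mean [706. -92.]
mug top [ 472. -200.] [ 474. -196.] mean [ 473. -198.]
brush [419. -10.] [458. 156.] mean [439.  73.]
fin top C/S [488. -30.] [502. -36.] mean [495. -33.]
tens [554.  -4.] units [531. -85.] fin [504. -33.] timer [562.  21.]
[[-0.95, 0.3, -0.0], [0.3, 0.95, -0.0], [0.0, -0.0, -1.0]]
```

```bash
python3 -m handwheel '[[-53,-29.5,-5,0,0,0,0],[-53,-29.5,-5,0,0,0,0],[-53,-29.5,-5,0,0,0,0],[-53,-29.5,-5,0,0,0,0],[-53,-29.5,-5,0,0,0,0]]'; python3 -m handwheel '[[-53,-29.5,0,0,0,0,0],[-53,-29.5,0,0,0,0,0],[-53,-29.5,0,0,0,0,0],[-53,-29.5,0,0,0,0,0],[-53,-29.5,0,0,0,0,0]]'
python3 - <<'E'
from h import *
s=vision.snapshot("wrist");cv2.imwrite("pics/w1.png",s["image"][:,:,::-1]);print(sensors.get_obs()["position"],sensors.get_obs()["tool_rot"],s["eye"])
print(proj(s,[[584,81,109]]))
E
```

```text
clock: 0.92
position: [376.1, 301.0, 244.5]
tool_rot: [0.484, 3.104, 0.001]
contact_force: [1.5, -0.2, 1.3]
finger_gap: 1.001
finger_force: 0.0
clock: 1.55
position: [583.7, 79.5, 244.2]
tool_rot: [0.485, 3.104, 0.0]
contact_force: [0.3, 0.6, 0.4]
finger_gap: 0.998
finger_force: 0.0
[587.87035966  74.49514338 242.74092663] [ 0.49015092  3.10195134 -0.00317719] [512.82353406 103.56842627 398.62283884]
[[316.04002736 228.17280392]]
```

View pics/w1.png

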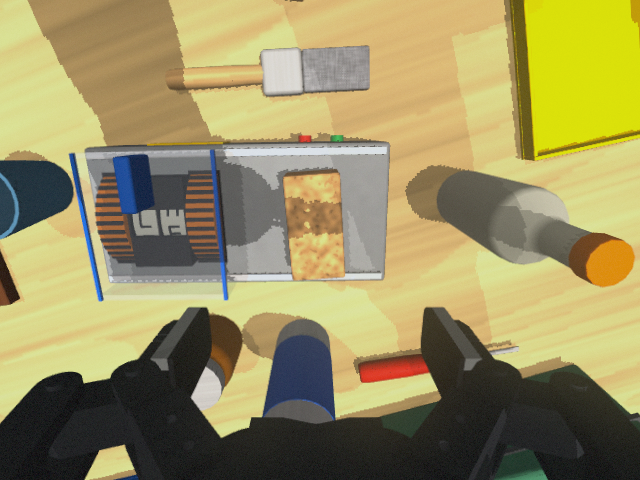

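The wrist view shows the cork block's top face centred at (315,225), with (316,228) predicted, so the measured position holds. Next I descend and grip.

```bash
python3 -m handwheel '[[-1,0,38,0,0,-0.05,0],[0,0,38,0,0,0,0],[0,0,36,0,0,0,0],[0,0,24,0,0,0,0],[0,0,10,0,0,0,60]]'; python3 -m handwheel '[[0,0,0,0,0,0,255],[0,0,0,0,0,0,255],[0,0,0,0,0,0,255],[0,0,0,0,0,0,255],[0,0,0,0,0,0,255]]'
```

```text
clock: 2.22
position: [582.8, 81.0, 96.8]
tool_rot: [-0.407, -3.113, 0.0]
contact_force: [-0.9, 0.1, 0.6]
finger_gap: 0.817
finger_force: 0.0
clock: 2.85
position: [583.6, 81.0, 98.4]
tool_rot: [0.407, 3.115, 0.0]
contact_force: [-0.2, 0.7, 1.0]
finger_gap: 0.002
finger_force: 0.0
```

```bash
python3 - <<'E'
from h import *
s=vision.snapshot("wrist");t=vision.snapshot("side")
cv2.imwrite("pics/w2.png",np.hstack([cv2.resize(s["image"],(400,300)),cv2.resize(t["image"][150:375,230:530],(400,300))])[:,:,::-1]);print(sensors.get_obs()["finger_gap"])
E
```

```text
-0.0028050558014936556
```

View pics/w2.png

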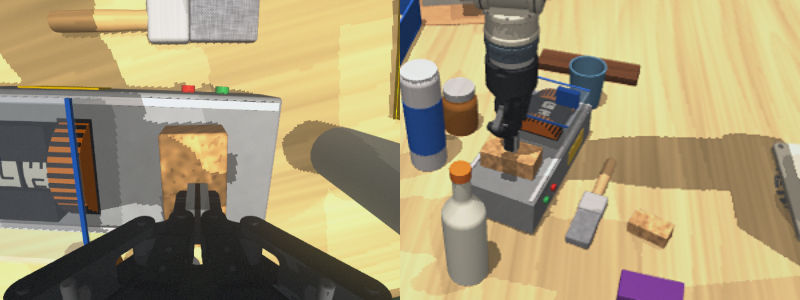

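The wrist and side views show the fingers shut with their tips apparently on top of the block: wrist (196,185), side about (314,262). I'll check the tip height from both cameras.

```bash
python3 - <<'E'
from h import *
o=sensors.get_obs();print(o["position"],o["contact_force"],bot.finger_overhang)
s=vision.snapshot("wrist");t=vision.snapshot("side")
P=[[583.6,81,z] for z in (79,90,98,109,120)]
print((proj(s,P)*.625).round(),proj(t,P).round())
x=t["image"][200:320,250:380];y=s["image"][160:400,180:440]
cv2.imwrite("pics/w3.png",np.hstack([cv2.resize(x,(433,400),interpolation=2),cv2.resize(y,(367,339),interpolation=2)[:400] if 0 else cv2.resize(y,(367,400))])[:,:,::-1])
E
```

```text
[583.50709877  80.95913018  98.30297615] [-0.24247162 -0.27591621 -0.47105611] 19.0
[[196. 178.]
 [196. 183.]
 [196. 188.]
 [196. 195.]
 [195. 202.]] [[313. 272.]
 [313. 269.]
 [313. 266.]
 [313. 262.]
 [313. 258.]]
```

View pics/w3.png

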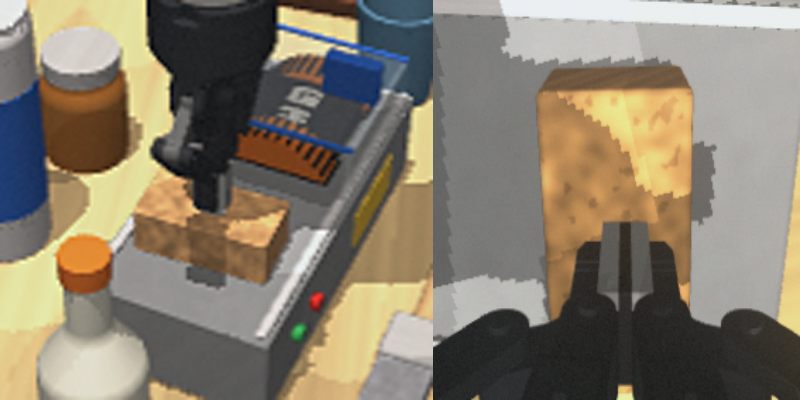

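```bash
python3 - <<'E'
from h import *
np.set_printoptions(precision=1,suppress=True)
s=vision.snapshot("wrist")
f=lambda x,y:(180+(x-433)*260/367,160+y*.6)
for z in(99,109,119):
    P=onz(s,[f(540,90),f(692,90)],z); print(z,P,np.linalg.norm(P[0]-P[1]))
print(s["eye"],s["K"][0],sensors.get_obs()["position"])
# deck front strip, lights edge: front bottom
S=vision.snapshot("side");C=vision.snapshot("scene")
# triangulate fingertip: side px
g=C["image"][190:290,300:380];cv2.imwrite("pics/w4.png",cv2.resize(g,(640,800))[:600,:,::-1])
E
```

```text
99 [[537.1  67.8  99. ]
 [549.  112.8  99. ]] 46.58177056101882
109 [[535.4  70.  109. ]
 [546.6 112.1 109. ]] 43.54911548362556
119 [[533.8  72.2 119. ]
 [544.1 111.3 119. ]] 40.51646040623234
[511.6 101.4 252.6] [362.4   0.  315.7] [583.5  81.   98.2]
```

View pics/w4.png

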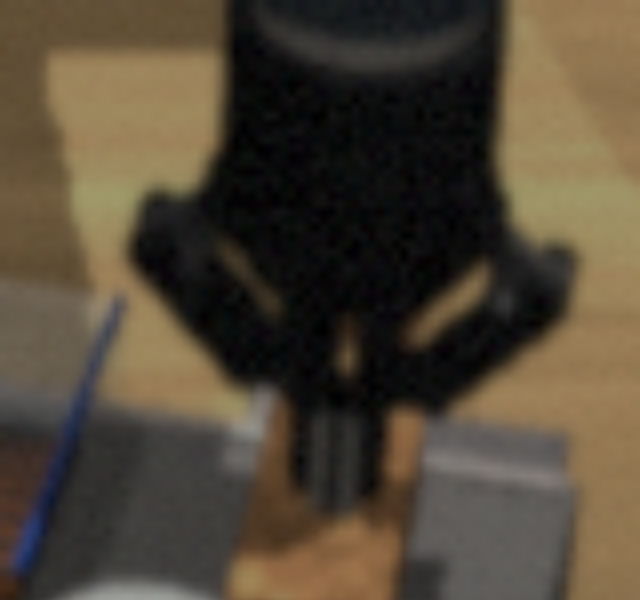

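The scene crop shows the closed fingertips at about (342,254), against the block top. I'll triangulate that with side (313.6,263).

```bash
python3 - <<'E'
from h import *
np.set_printoptions(precision=1,suppress=True)
S=vision.snapshot("side");C=vision.snapshot("scene")
for z in (79,90,100,109,115): print(z,onz(S,[(313.6,263.5)],z),onz(C,[(342,253.8)],z))
print(proj(C,[[594,78,79],[594,78,109]]))
E
```

```text
79 [[587.3  53.5  79. ]] [[554.   86.7  79. ]]
90 [[585.6  65.2  90. ]] [[566.3  84.9  90. ]]
100 [[584.1  75.9 100. ]] [[577.5  83.3 100. ]]
109 [[582.7  85.5 109. ]] [[587.5  81.8 109. ]]
115 [[581.8  92.  115. ]] [[594.2  80.9 115. ]]
[[340.  265.3]
 [340.6 255.7]]
```

Both cameras put the closed tips at z≈108, just above the block, with no contact. The real tip therefore sits about 28 mm higher than the stated overhang implies. I'll open, go lower while watching the force, and close again.

```bash
python3 -m handwheel '[[0,0,-5,0,0,0,0],[0,0,0,0,0,0,0],[0,0,0,0,0,0,0],[0,0,0,0,0,0,0],[0,0,0,0,0,0,0]]'; python3 -m handwheel '[[0,0,12,0,0,0,0],[0,0,8,0,0,0,0],[0,0,5,0,0,0,0],[0,0,3,0,0,0,0],[0,0,0,0,0,0,0]]';python3 -m handwheel '[[0,0,0,0,0,0,255],[0,0,0,0,0,0,255],[0,0,0,0,0,0,255],[0,0,0,0,0,0,255],[0,0,0,0,0,0,255]]'
```

```text
clock: 3.92
position: [583.4, 81.0, 103.1]
tool_rot: [-0.407, -3.115, 0.0]
contact_force: [0.2, 0.2, 0.7]
finger_gap: 0.999
finger_force: 0.0
clock: 4.55
position: [583.5, 81.0, 75.0]
tool_rot: [-0.407, -3.115, 0.0]
contact_force: [0.3, -0.7, -0.2]
finger_gap: 1.001
finger_force: 0.0
clock: 5.18
position: [583.8, 81.0, 75.7]
tool_rot: [0.407, 3.114, 0.0]
contact_force: [-0.7, -0.3, 5.7]
finger_gap: 0.523
finger_force: 62.6
```

```bash
python3 -m handwheel '[[0,0,-30,0,0,0,255],[0,0,-45,0,0,0,255],[0,0,-50,0,0,0,255],[0,0,-45,0,0,0,255],[20,20,-20,0,0,0,255]]'; python3 -m handwheel '[[28,27,0,0,0,0,255],[28,27,0,0,0,0,255],[28,27,0,0,0,0,255],[28,27,0,0,0,0,255],[0,40,0,0,0,0,255]]';python3 -m handwheel '[[0,42,0,0,0,0.05,255],[1,42,0,0,0,0.05,255],[1,32,0,0,0,0.05,255],[0,0,0,0,0,0,255],[0,0,0,0,0,0,255]]'
python3 - <<'E'
from h import *
s=vision.snapshot("wrist");cv2.imwrite("pics/w5.png",s["image"][:,:,::-1])
for z in(4,25): print(proj(s,[[526,390,z]]))
np.savez("w5.npz",**s)
E
```

```text
clock: 5.8
position: [570.2, 104.7, 267.2]
tool_rot: [0.41, 3.112, 0.0]
contact_force: [0.1, 0.7, -1.5]
finger_gap: 0.526
finger_force: 61.9
clock: 6.42
position: [497.4, 278.2, 265.9]
tool_rot: [0.406, 3.115, 0.0]
contact_force: [0.9, -1.1, -1.3]
finger_gap: 0.524
finger_force: 61.8
clock: 7.05
position: [531.8, 388.1, 264.6]
tool_rot: [-0.638, -3.075, 0.001]
contact_force: [0.0, 0.4, -1.5]
finger_gap: 0.525
finger_force: 61.9
[[314.5049452  196.24662761]]
[[314.41248654 199.40080432]]
```

View pics/w5.png

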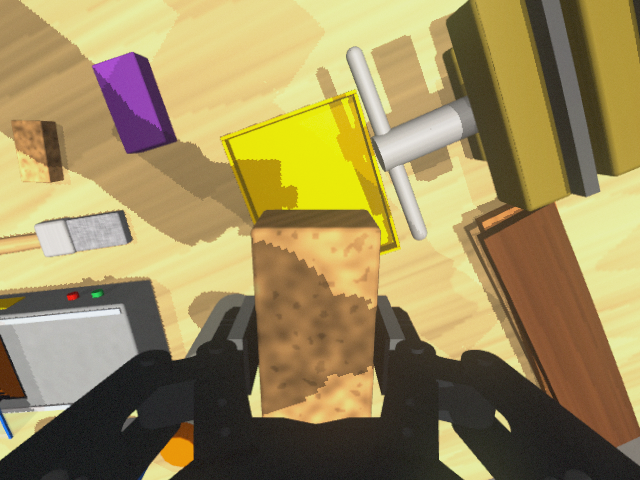

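The wrist view shows the tray with corners (222,137), (357,92) and (400,247), rotated about 18° relative to the tool. A vise bar runs beside its left edge from (355,50) to (420,235). I'll compute the tray centre and stay away from the bar.

```bash
python3 - <<'E'
from h import *
np.set_printoptions(precision=1,suppress=True)
s=dict(np.load("w5.npz"))
for dz in(0,28):
    t=dict(s);t["eye"]=s["eye"]+np.array([0,0,dz])
    P=onz(t,[(222,137),(357,92),(400,247)],25)[:,:2]; print(dz,P,(P[0]+P[2])/2,np.linalg.norm(P[1]-P[0]),np.linalg.norm(P[2]-P[1]),np.degrees(np.arctan2(*(P[1]-P[0])[::-1])))
    print(onz(t,[(355,50),(420,235)],60)[:,:2])
print(s["eye"],sensors.get_obs()["position"])
E
```

```text
0 [[426.9 327.4]
 [442.2 473.4]
 [614.9 457.9]] [520.9 392.6] 146.82034528411396 173.34271280857877 83.98032137783832
[[410.5 480.1]
 [597.4 477.8]]
28 [[424.2 320.9]
 [440.7 477.3]
 [625.6 460.6]] [524.9 390.8] 157.25249575340888 185.65937954352984 83.9803213778383
[[406.3 484.8]
 [607.9 482.3]]
[463.7 419.2 419.1] [531.8 387.8 265.1]
```

```bash
python3 -m handwheel '[[0,0,0,0,0,-0.15,255],[0,0,20,0,0,-0.15,255],[9,-1,50,0,0,0,255],[0,0,55,0,0,0,255],[0,0,40,0,0,0,255]]'; python3 -m handwheel '[[0,0,45,0,0,0,255],[0,0,30,0,0,0,255],[0,0,12,0,0,0,255],[0,0,4,0,0,0,255],[0,0,0,0,0,0,255]]'
```

```text
clock: 7.72
position: [522.1, 387.0, 98.7]
tool_rot: [-0.173, -3.136, 0.001]
contact_force: [0.1, -0.4, -1.3]
finger_gap: 0.52
finger_force: 61.9
clock: 8.35
position: [523.6, 388.6, 10.4]
tool_rot: [0.173, 3.135, 0.001]
contact_force: [0.4, -0.0, -1.7]
finger_gap: 0.525
finger_force: 61.9
```

```bash
python3 -m handwheel '[[0,0,3,0,0,0,255],[0,0,1.5,0,0,0,255],[0,0,0,0,0,0,255],[0,0,0,0,0,0,100],[0,0,0,0,0,0,70]]'; python3 -m handwheel '[[0,0,0,0,0,0,70],[0,0,-20,0,0,0,70],[0,0,-40,0,0,0,70],[0,0,-60,0,0,0,150],[0,0,-60,0,0,0,255]]'
python3 - <<'E'
from h import *
s=vision.snapshot("wrist");t=vision.snapshot("scene")
cv2.imwrite("pics/w6.png",np.hstack([cv2.resize(s["image"],(400,300)),cv2.resize(t["image"][180:330,380:580],(400,300),interpolation=2)])[:,:,::-1])
E
```

```text
clock: 8.98
position: [523.1, 388.5, 4.9]
tool_rot: [0.172, 3.137, 0.0]
contact_force: [0.8, -0.1, -0.4]
finger_gap: 0.726
finger_force: 0.0
clock: 9.6
position: [522.7, 388.3, 186.5]
tool_rot: [-0.172, -3.137, 0.0]
contact_force: [1.5, -0.3, -0.7]
finger_gap: 0.305
finger_force: 0.0
```

View pics/w6.png

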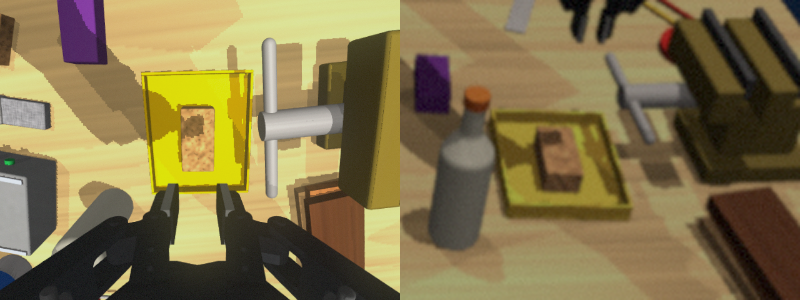

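The block lies flat in the tray, let go. That was my tenth picture, so from here I measure numerically. Next I go above the hood fin.

```bash
python3 -m handwheel '[[0,0,-35,0,0,0.09,125],[0,0,-35,0,0,0.09,125],[-13,-51,0,0,0,0,125],[-13,-51,0,0,0,0,125],[-13,-51,0,0,0,0,125]]'; python3 -m handwheel '[[-13,-51,0,0,0,0,125],[-13,-51,0,0,0,0,125],[-13,-51,0,0,0,0,125],[-12,-51,0,0,0,0,125],[-12,-52,0,0,0,0,125]]'
cat >> h.py <<'E'
def blue(s,amin=60):
    im=s["image"]; hsv=cv2.cvtColor(im,cv2.COLOR_RGB2HSV)
    m=cv2.inRange(hsv,(108,150,60),(125,255,255)); n,l,st,c=cv2.connectedComponentsWithStats(m)
    return [(st[i].tolist(),c[i].round(1).tolist(),im[l==i].mean(0).round().tolist()) for i in range(1,n) if st[i][4]>amin]
E
python3 - <<'E'
from h import *
o=sensors.get_obs();print(o["position"],o["tool_rot"])
s=vision.snapshot("wrist");print(blue(s)); print(proj(s,[[504,-33,150],[485,-27,150],[523,-39,150],[504,-33,118]]).round())
E
```

```text
clock: 10.32
position: [516.3, 229.3, 254.3]
tool_rot: [-0.453, -3.109, 0.0]
contact_force: [0.9, 0.1, -0.7]
finger_gap: 0.511
finger_force: 0.0
clock: 10.95
position: [503.5, -34.2, 254.5]
tool_rot: [0.453, 3.108, 0.0]
contact_force: [0.3, 0.8, 0.4]
finger_gap: 0.511
finger_force: 0.0
[503.46218024 -34.24612658 254.46844513] [4.53309086e-01 3.10847654e+00 1.02176630e-05]
[([248, 203, 7, 92, 279], [251.2, 251.1], [59.0, 104.0, 189.0]), ([376, 204, 9, 91, 296], [380.3, 248.4], [68.0, 127.0, 226.0]), ([308, 213, 16, 51, 753], [315.9, 238.1], [52.0, 98.0, 182.0]), ([438, 421, 15, 11, 110], [444.0, 426.1], [29.0, 50.0, 90.0])]
[[316. 239.]
 [316. 213.]
 [315. 264.]
 [316. 228.]]
```

```bash
cat >> h.py <<'E'
W=np.array([542.5,-44.5]);_a=np.radians(-16.6);EX=np.array([np.cos(_a),np.sin(_a)]);EY=np.array([-EX[1],EX[0]])
def rect(s,z=93,hx=15,hy=26,k=2):
    c=[(W+a*EX+b*EY).tolist()+[z] for a,b in((hx,hy),(hx,-hy),(-hx,-hy),(-hx,hy))]
    M=cv2.getPerspectiveTransform(proj(s,c).astype(np.float32),np.float32([(0,0),(2*hy*k,0),(2*hy*k,2*hx*k),(0,2*hx*k)]))
    return cv2.cvtColor(cv2.warpPerspective(s["image"],M,(2*hy*k,2*hx*k)),cv2.COLOR_RGB2GRAY)
def art(g):
    g=cv2.resize(g,(g.shape[1],g.shape[0]//2+0),interpolation=cv2.INTER_AREA); 
    lo,hi=np.percentile(g,[5,95]); q=np.clip((g-lo)/(hi-lo+1e-6)*4,0,4).astype(int)
    return "\n".join("".join(" .o#@"[v] for v in r) for r in q)
E
python3 - <<'E'
from h import *
s=vision.snapshot("wrist"); print(proj(s,[[*W,95]])); print(art(rect(s)))
E
```

```text
[[321.68801226 262.84683342]]
                                                                                                        
                                                                                                        
                                                                                                        
..........                                                                                              
ooooooo...        ............                     .........        ...........                  .......
..........       .oo#########o.                  .oo####ooooo.    ..ooo##oo#oooooooooooooooooooooooooooo
       ...       .o###########.                  .o#########o.    .o####################################
         .       .o############oooooooooooooo.   .o#########o.    .o####################################
                 .o#########################o.  .oo#########o.    .o####################################
                 .##########################o.  .o##########o.    .o####################################
..........      .o##
[... 1338 characters left out ...]
.##@##
  ..    ..      .o#@@@@#####o   .###. .......................... .o#@@@@@@@@@@@@@@@@@@@@@@@@###.  .##@@@
         .      .o##@@@@@###o   .###. .......................... .o#@@@@@@@@@@@@@@@@@@@@@@@@###.  .##@@@
         .      .o##########o   .o##. .......................... .o#@@#@@@@@@##@@@@@@@@@@@@@###...o##@@@
..........       ..ooooooooo.    .... .........................   .o#oooo####oo#######o######ooooooo####
oooooooo..                            .........................                 ..                      
oooooooo..                            .........................                                         
oooooooo..                            .........................
```

```bash
python3 -m handwheel '[[0,0,45,0,0,0,125],[0,0,45,0,0,0,125],[0,0,30,0,0,0,125],[0,0,14,0,0,0,125],[0,0,0,0,0,0,125]]'; python3 -m handwheel '[[0,0,0,0,0,0,255],[0,0,0,0,0,0,255],[0,0,0,0,0,0,255],[0,0,0,0,0,0,255],[0,0,0,0,0,0,255]]'
```

```text
clock: 11.68
position: [503.7, -32.3, 120.4]
tool_rot: [-0.453, -3.108, -0.0]
contact_force: [-0.1, -1.3, 0.1]
finger_gap: 0.507
finger_force: 0.0
clock: 12.3
position: [504.6, -32.8, 122.0]
tool_rot: [0.454, 3.106, -0.0]
contact_force: [-1.3, 1.0, 5.7]
finger_gap: 0.123
finger_force: 59.1
```

```bash
python3 -m handwheel '[[0,20,0,0,0,0,255],[0,30,0,0,0,0,255],[0,35,0,0,0,0,255],[0,30,0,0,0,0,255],[0,13,0,0,0,0,255]]'; python3 -m handwheel '[[0,0,0,0,0,0,255],[0,0,0,0,0,0,110],[0,0,0,0,0,0,110],[0,0,0,0,0,0,110],[0,0,-20,0,0,0,110]]'; python3 -m handwheel '[[0,0,-50,0,0,0,110],[0,0,-50,0,0,0,255],[10,-30,-20,0,0,0,255],[0,0,0,0,0,0,255],[0,0,0,0,0,0,255]]'
python3 - <<'E'
from h import *
o=sensors.get_obs();print(o["position"])
s=vision.snapshot("wrist");print(blue(s)); 
for t in(120,128,138): print(t,proj(s,[[*(W-40*EX+t*EY),150]]).round(), end="")
print(proj(s,[[*W,95]])); print(art(rect(s,hx=20,hy=27)))
E
```

```text
clock: 12.92
position: [542.3, 90.7, 122.0]
tool_rot: [0.452, 3.105, -0.001]
contact_force: [4.6, -3.9, 5.5]
finger_gap: 0.123
finger_force: 59.3
clock: 13.55
position: [539.4, 89.8, 139.6]
tool_rot: [-0.454, -3.105, 0.001]
contact_force: [-0.2, -0.6, 0.9]
finger_gap: 0.57
finger_force: 0.0
clock: 14.18
position: [522.2, 64.2, 260.0]
tool_rot: [-0.454, -3.108, -0.0]
contact_force: [-0.1, -1.3, 0.4]
finger_gap: -0.0
finger_force: 0.0
[522.16904795  64.15960218 260.01853655]
[([287, 215, 4, 90, 287], [288.5, 259.5], [59.0, 117.0, 214.0]), ([405, 216, 15, 129, 341], [412.3, 277.7], [68.0, 115.0, 211.0]), ([348, 226, 17, 49, 729], [355.8, 249.8], [56.0, 114.0, 213.0]), ([308, 391, 16, 33, 349], [315.5, 408.0], [24.0, 47.0, 87.0])]
120 [[342. 250.]]128 [[353. 250.]]138 [[366. 250.]][[210.64551201 272.36712121]]
                                                                                                            
..............                                                                                              
oooooooooooo..                                                  
[... 2953 characters left out ...]
#################@##o.  .o########
                 .oo########o.  .o##########o.. .oo########o.      .##########################ooooo#######@#
 ..........       ..oooooooo.   ..oooooooooo..   .ooooooooo.       .ooooooooooooooooooooooooooooooo#########
.ooooooooo....                                                                                 .............
oooooooooooo..                                                                                              
ooooooooooooo.                                                                                              
oooooooo.oo...                                                                                              
...........
```

The hood is at about 128 mm. In the text rendering the left window shows the lower part of a 3 with a 4 coming up below (≈3.44), and the right shows a 7 slightly low (≈6.85). Both wheels must roll to the front: units by about 52 mm of rim, tens by about 12 mm. Units first.

```bash
python3 -m handwheel '[[-16,-35,0,0,0,0,255],[-16,-35,0,0,0,0,255],[-16,-35,20,0,0,0,255],[-16,-35,45,0,0,0,255],[0,0,45,0,0,0,255]]'; python3 -m handwheel '[[0,0,35,0,0,0,255],[0,0,15,0,0,0,255],[0,0,4,0,0,0,255],[0,0,0,0,0,0,255],[0,0,0,0,0,0,255]]';  python3 -m handwheel '[[0,0,2,0,0,0,255],[0,0,0,0,0,0,255],[0,0,2,0,0,0,255],[0,0,0,0,0,0,255],[0,0,0,0,0,0,255]]'
```

```text
clock: 14.85
position: [543.8, -90.2, 148.0]
tool_rot: [-0.457, -3.107, 0.0]
contact_force: [0.0, -0.0, -1.2]
finger_gap: 0.001
finger_force: 0.0
clock: 15.48
position: [544.3, -88.4, 97.9]
tool_rot: [0.453, 3.107, -0.001]
contact_force: [0.8, -0.3, 0.0]
finger_gap: -0.008
finger_force: 0.0
clock: 16.1
position: [543.6, -88.3, 92.7]
tool_rot: [-0.454, -3.109, -0.0]
contact_force: [0.1, -0.6, -0.0]
finger_gap: 0.0
finger_force: 0.0
```

```bash
python3 -m handwheel '[[0,0,2,0,0,0,255],[0,0,0,0,0,0,255],[0,0,2,0,0,0,255],[0,0,0,0,0,0,255],[0,0,0,0,0,0,255]]';  python3 -m handwheel '[[0,0,2,0,0,0,255],[0,0,0,0,0,0,255],[0,0,0,0,0,0,255],[0,0,0,0,0,0,255],[0,0,0,0,0,0,255]]'
```

```text
clock: 16.73
position: [543.6, -88.3, 88.7]
tool_rot: [-0.454, -3.109, -0.0]
contact_force: [-0.4, 0.2, -0.4]
finger_gap: 0.001
finger_force: 0.0
clock: 17.35
position: [543.7, -88.5, 86.8]
tool_rot: [0.454, 3.108, -0.0]
contact_force: [-0.5, -1.9, 3.9]
finger_gap: 0.005
finger_force: 1.9
```

```bash
python3 -m handwheel '[[0,0,3,0,0,0,255],[6,0,0,0,0,0,255],[10,0,0,0,0,0,255],[10,0,0,0,0,0,255],[0,0,0,0,0,0,255]]'; python3 -m handwheel '[[0,0,-12,0,0,0,255],[-13,0,0,0,0,0,255],[-13,0,0,0,0,0,255],[0,0,10,0,0,0,255],[0,0,5,0,0,0,255]]'; python3 -m handwheel '[[6,0,0,0,0,0,255],[10,0,0,0,0,0,255],[10,0,0,0,0,0,255],[0,0,0,0,0,0,255],[0,0,-30,0,0,0,255]]';  python3 -m handwheel '[[0,20,-50,0,0,0,255],[25,50,-45,0,0,0,255],[0,50,-30,0,0,0,255],[0,0,0,0,0,0,255],[0,0,0,0,0,0,255]]'
python3 - <<'E'
from h import *
o=sensors.get_obs();print(o["position"])
s=vision.snapshot("wrist"); print(art(rect(s,hx=16,hy=25,k=1.5 if 0 else 2)[:, ::2].repeat(1,1)))
E
```

```text
clock: 17.98
position: [518.1, -80.7, 83.9]
tool_rot: [-0.454, -3.109, 0.0]
contact_force: [-2.1, -1.2, 6.8]
finger_gap: -0.002
finger_force: 3.2
clock: 18.6
position: [544.1, -88.8, 80.0]
tool_rot: [0.454, 3.108, -0.001]
contact_force: [0.9, -2.4, 9.6]
finger_gap: -0.001
finger_force: 4.9
clock: 19.23
position: [516.8, -80.3, 108.8]
tool_rot: [-0.453, -3.104, -0.001]
contact_force: [0.3, -0.8, -0.5]
finger_gap: -0.002
finger_force: 0.0
clock: 19.85
position: [529.6, 34.2, 228.6]
tool_rot: [-0.452, -3.107, 0.0]
contact_force: [0.1, 0.3, 0.3]
finger_gap: -0.001
finger_force: 0.0
[529.64559143  34.23044246 228.63061817]
                                                  
                                                  
                                                  
                                                  
ooooo                                             
ooooo. ......          ......   ..................
.....  .#####.         o####o   o#################
       .#####o.......  #####o   ##################
       o#############. o####o   ##################
       o#######
[... 412 characters left out ...]
###@######. .###### .####@#####
       o######@##############.  o##### .####@#####
.....  o#####################.  o#####  .oooooo##@
ooooo. o############@########.  o###@#.      . .##
ooooo. o#####################.  o#####o....... .##
ooooo. o#####oo#######o######   ###@######o##o..##
oo.o.  o##### .######o.######   #####@########..##
.      o##### .######..######   #############o .##
       o##### .######..######  .#############o  ##
       o##### .o#####..o#####  .######ooo.....  o#
       .oooo.  ...ooo  .ooooo   ooooo.          .o
.....                                             
.....                                             
.....                                             
.....
```

The units window now shows a 5, about 4 mm low (−0.10 rad). Tens still needs about −0.27 rad. The measured gain is about 0.025 rad/mm, so tens gets 11 mm to the front and then units 4 mm to the back.

```bash
python3 -m handwheel '[[-20,-15,20,0,0,0,255],[-20.5,-15,45,0,0,0,255],[0,0,45,0,0,0,255],[0,0,24,0,0,0,255],[0,0,4,0,0,0,255]]'; python3 -m handwheel '[[0,0,3,0,0,0,255],[0,0,3.5,0,0,0,255],[0,0,0,0,0,0,255],[5,0,0,0,0,0,255],[6,0,0,0,0,0,255]]'; python3 -m handwheel '[[0,0,0,0,0,0,255],[0,0,-8,0,0,0,255],[0,0,-35,0,0,0,255],[0,-40,0,0,0,0,255],[0,-44,0,0,0,0,255]]'
```

```text
clock: 20.52
position: [558.7, -7.2, 89.4]
tool_rot: [-0.456, -3.103, 0.0]
contact_force: [-0.0, 0.6, 0.4]
finger_gap: -0.003
finger_force: 0.0
clock: 21.15
position: [550.0, -3.0, 85.9]
tool_rot: [0.453, 3.107, -0.0]
contact_force: [1.2, -0.4, 3.9]
finger_gap: 0.001
finger_force: 2.3
clock: 21.78
position: [525.8, -83.9, 128.8]
tool_rot: [0.451, 3.109, 0.0]
contact_force: [0.4, -0.8, -0.0]
finger_gap: 0.001
finger_force: 0.0
```

```bash
python3 -m handwheel '[[0,0,30,0,0,0,255],[0,0,10,0,0,0,255],[0,0,4.5,0,0,0,255],[0,0,0,0,0,0,255],[-4.5,0,0,0,0,0,255]]'; python3 -m handwheel '[[0,0,0,0,0,0,255],[0,0,-8,0,0,0,255],[0,0,-40,0,0,0,255],[10,40,-45,0,0,0,255],[10,40,-45,0,0,0,255]]';python3 -m handwheel '[[0,35,0,0,0,0,255],[0,0,0,0,0,0,255],[0,0,0,0,0,0,255],[0,0,0,0,0,0,255],[0,0,0,0,0,0,255]]'
python3 - <<'E'
from h import *
o=sensors.get_obs();print(o["position"])
s=vision.snapshot("wrist"); print(art(rect(s,hx=16,hy=25,k=2)[:, ::2]))
E
```

```text
clock: 22.4
position: [530.7, -85.0, 85.1]
tool_rot: [0.452, 3.108, -0.003]
contact_force: [-0.9, -3.4, 5.6]
finger_gap: 0.001
finger_force: 2.9
clock: 23.02
position: [533.7, -1.1, 223.9]
tool_rot: [0.454, 3.109, 0.001]
contact_force: [0.4, -0.7, -0.5]
finger_gap: -0.0
finger_force: 0.0
clock: 23.65
position: [543.8, 30.4, 221.7]
tool_rot: [-0.455, -3.108, -0.0]
contact_force: [0.3, -0.5, -0.6]
finger_gap: 0.002
finger_force: 0.0
[543.79855818  30.41657928 221.72815333]
                                                  
oooo.                                             
ooooo                                             
oooo.                                             
.                                                 
       .oooooooooooooooooooo.   .oooooo.oooo...ooo
       o##############@@#@###   o#################
       .#@@@@@########@@@@@@#   o@@@@@##########@@
...... o#@@@@#oooooooo#@@@@@#   #@@@@#ooooooooo###
oooo.. o@@@@#o        .#@@@@#  .#@@@@#         o##
oo...  o@@@@@#.......  o@@@@#. .#@@@@#  .......ooo
.....  o##@@@@#####o#. o#@@@#.  #@@@@#  oooooooooo
       .###@#########. o#@@##.  o####o .oooooooooo
       .#######oo#o#o. .####o   o####o .ooo#ooooo#
       .####oooooooo.  .o##oo   o###oo  .......oo#
       .o###o.         .o###o   o###oo          oo
.....  .o###o.         .o###o   oo###o........  o#
...... .o####oooooooo. .####o   o#####oooooooo  o#
.....  .o###########o. .####o   o############o  o#
.....  .o###########o. .####o   o############o  o#
 ....  .############o. o####o   o####ooo#####o  o#
       .#####o.......  o####o   o####o........  o#
       .####o.         o####o   o####o.        .o#
       .####o........ .o####o   o#####oooooooooo##
....   .#####oo#oo##ooo#####o   o######oo#########
.....  .###################o.   o#################
.....  .###################o.   o#################
.....  .....................    .....oooooo...oooo
.....
```

Both windows read correctly: 3 and 5 with their middle bars within 1 mm of centre. Now I close the hood.

```bash
python3 -m handwheel '[[10,28,0,0,0,0,125],[10,28,0,0,0,0,125],[0,0,0,0,0,0,125],[0,0,30,0,0,0,125],[0,0,30,0,0,0,125]]'; python3 -m handwheel '[[0,0,30,0,0,0,125],[0,0,11,0,0,0,125],[0,0,0,0,0,0,125],[0,0,0,0,0,0,255],[0,0,0,0,0,0,255]]'; python3 -m handwheel '[[0,0,0,0,0,0,255],[0,0,0,0,0,0,255],[0,0,0,0,0,0,255],[0,-15,0,0,0,0,255],[0,-20,0,0,0,0,255]]'
```

```text
clock: 24.32
position: [541.0, 89.6, 161.3]
tool_rot: [0.454, 3.108, -0.0]
contact_force: [0.5, 0.1, -0.1]
finger_gap: 0.509
finger_force: 0.0
clock: 24.95
position: [541.4, 90.4, 122.2]
tool_rot: [0.453, 3.107, 0.001]
contact_force: [-1.8, -0.7, 1.9]
finger_gap: 0.125
finger_force: 58.8
clock: 25.58
position: [531.3, 57.4, 122.2]
tool_rot: [0.452, 3.107, 0.002]
contact_force: [-0.5, 2.5, 6.1]
finger_gap: 0.126
finger_force: 59.5
```

```bash
python3 -m handwheel '[[0,-25,0,0,0,0,255],[0,-25,0,0,0,0,255],[0,-20,0,0,0,0,255],[0,-13,0,0,0,0,255],[0,-4,0,0,0,0,255]]'; python3 -m handwheel '[[0,0,0,0,0,0,255],[0,-2,0,0,0,0,255],[0,0,0,0,0,0,255],[0,0,0,0,0,0,255],[0,0,0,0,0,0,255]]'
```

```text
clock: 26.2
position: [505.7, -26.6, 122.1]
tool_rot: [0.454, 3.107, 0.001]
contact_force: [-4.0, 4.1, 9.2]
finger_gap: 0.126
finger_force: 59.8
clock: 26.82
position: [505.2, -28.2, 122.1]
tool_rot: [0.453, 3.108, 0.0]
contact_force: [-4.1, 1.0, 9.0]
finger_gap: 0.124
finger_force: 59.9
```

```bash
python3 -m handwheel '[[0,-2,0,0,0,0,255],[0,0,0,0,0,0,255],[0,-1.5,0,0,0,0,255],[0,0,0,0,0,0,255],[0,0,0,0,0,0,255]]'; python3 -m handwheel '[[0,-1,0,0,0,0,255],[0,0,0,0,0,0,255],[0,-0.5,0,0,0,0,255],[0,0,0,0,0,0,255],[0,0,0,0,0,0,255]]'
```

```text
clock: 27.45
position: [504.2, -31.4, 122.1]
tool_rot: [0.453, 3.108, 0.001]
contact_force: [-3.9, 2.9, 10.0]
finger_gap: 0.12
finger_force: 59.9
clock: 28.08
position: [503.9, -32.7, 122.2]
tool_rot: [0.453, 3.108, 0.001]
contact_force: [-4.5, 2.7, 9.9]
finger_gap: 0.123
finger_force: 59.9
```

```bash
python3 -m handwheel '[[0,-1,0,0,0,0,255],[0,0,0,0,0,0,255],[0,0,0,0,0,0,255],[0,0,0,0,0,0,255],[0,0,0,0,0,0,255]]'; python3 -m handwheel '[[0,-1,0,0,0,0,255],[0,0,0,0,0,0,255],[0,0,0,0,0,0,255],[0,0,0,0,0,0,255],[0,0,0,0,0,0,255]]'
```

```text
clock: 28.7
position: [503.5, -33.7, 122.1]
tool_rot: [0.453, 3.108, 0.001]
contact_force: [-4.0, 3.2, 10.6]
finger_gap: 0.125
finger_force: 59.9
clock: 29.32
position: [503.2, -34.6, 122.2]
tool_rot: [0.453, 3.108, 0.001]
contact_force: [-4.3, 2.5, 9.1]
finger_gap: 0.123
finger_force: 59.9
```

```bash
python3 -m handwheel '[[0,-1,0,0,0,0,255],[0,0,0,0,0,0,255],[0,-0.5,0,0,0,0,255],[0,0,0,0,0,0,255],[0,0,0,0,0,0,255]]'; python3 -m handwheel '[[0,-1,0,0,0,0,255],[0,0,0,0,0,0,255],[0,-0.5,0,0,0,0,255],[0,0,0,0,0,0,255],[0,0,0,0,0,0,255]]'
```

```text
clock: 29.95
position: [502.8, -36.0, 122.1]
tool_rot: [0.453, 3.108, 0.001]
contact_force: [-4.8, 3.6, 9.3]
finger_gap: 0.123
finger_force: 59.9
clock: 30.58
position: [502.4, -37.4, 122.1]
tool_rot: [0.453, 3.108, 0.001]
contact_force: [-4.3, 2.5, 8.5]
finger_gap: 0.121
finger_force: 59.9
```

```bash
python3 - <<'E'
from h import *
s=vision.snapshot("side"); 
for im in (cv2.imread("pics/side0.png")[:,:,::-1].copy(), s["image"]):
    t=dict(s);t["image"]=im
    print([(b[0],b[1]) for b in blue(t,15) if 290<b[1][0]<390 and b[1][1]<260])
c=lambda p:[(p[0],p[1])]
print(proj(s,[[*(W-40*EX-d*EY),150] for d in (0,5)]))
E
```

```text
[([331, 207, 42, 12, 52], [354.0, 212.8]), ([347, 215, 18, 17, 229], [355.4, 222.6]), ([305, 230, 51, 16, 80], [330.6, 237.8])]
[([325, 204, 22, 7, 22], [335.5, 207.1]), ([347, 215, 19, 16, 113], [356.9, 223.8]), ([306, 229, 50, 16, 75], [332.2, 237.1])]
[[356.1278858  217.28030418]
 [356.90912429 216.06063273]]
```

```bash
python3 -m handwheel '[[0,-1,0,0,0,0,255],[0,0,0,0,0,0,255],[0,-1,0,0,0,0,255],[0,0,0,0,0,0,255],[0,0,0,0,0,0,255]]'; python3 -m handwheel '[[0,-1,0,0,0,0,255],[0,0,0,0,0,0,255],[0,-1,0,0,0,0,255],[0,0,0,0,0,0,255],[0,0,0,0,0,0,255]]'
```

```text
clock: 31.25
position: [501.8, -39.3, 122.1]
tool_rot: [0.453, 3.108, 0.001]
contact_force: [-4.7, 4.0, 9.6]
finger_gap: 0.122
finger_force: 59.9
clock: 31.88
position: [501.8, -39.4, 122.1]
tool_rot: [0.451, 3.107, 0.008]
contact_force: [-0.5, 13.8, 9.4]
finger_gap: 0.119
finger_force: 59.9
```

The stop is felt at 14 N, so the hood is home; it had started about 7 mm short. I'll release, retreat and verify.

```bash
python3 -m handwheel '[[0,1.5,0,0,0,0,255],[0,0,0,0,0,0,110],[0,0,0,0,0,0,110],[0,0,0,0,0,0,110],[0,0,-10,0,0,0,110]]'; python3 -m handwheel '[[0,0,-35,0,0,0,110],[0,0,-45,0,0,0,110],[10,40,-30,0,0,0,110],[10,50,0,0,0,0,110],[0,0,0,0,0,0,110]]'
python3 - <<'E'
from h import *
o=sensors.get_obs();print(o["position"],o["contact_force"])
s=vision.snapshot("wrist"); print(art(rect(s,hx=16,hy=25,k=2)[:, ::2]))
b=[x[:2] for x in blue(s)];print(b); print(proj(s,[[*(W-40*EX-d*EY),150] for d in (0,7)]))
c=vision.snapshot("side");h=cv2.cvtColor(c["image"],cv2.COLOR_RGB2HSV)
a=cv2.imread("pics/side0.png")[:,:,::-1].astype(int);d=(abs(a-c["image"]).sum(2)>120).astype(np.uint8)
n,l,st,ce=cv2.connectedComponentsWithStats(cv2.morphologyEx(d,cv2.MORPH_OPEN,np.ones((3,3))))
print([(st[i].tolist()) for i in range(1,n) if st[i][4]>40])
E
```

```text
clock: 32.5
position: [501.4, -40.4, 130.7]
tool_rot: [-0.454, -3.107, -0.0]
contact_force: [-0.9, 0.5, -0.2]
finger_gap: 0.572
finger_force: 0.0
clock: 33.12
position: [508.4, 54.1, 241.9]
tool_rot: [0.448, 3.108, 0.001]
contact_force: [-0.4, 0.4, -0.1]
finger_gap: 0.567
finger_force: 0.0
[508.44895387  54.12779798 241.928471  ] [-0.35576443  0.3840127  -0.07179444]
  ..........                                      
 ...........                                      
 ..........                                       
..........                                        
..........                                        
.............................   ..................
.........o##################.  .oooooooooooo#ooooo
.........###################o  .o#################
...... .o############o######o. .o#####ooooooooo###
...... .#####o.........#####o. .o####o.. ......o##
...... o#####o.........o####o  .#####o.........ooo
...... o#############..o#####.  #####o..o###...ooo
       o#############o.o#####.  #####o..###o...ooo
       o#############o.o#####. .#####o .##o. .oooo
.....  o########
[... 983 characters left out ...]
4.6]), ([182, 234, 29, 61, 1100], [194.1, 266.3])]
[[197.61512938 270.27586446]
 [188.09966621 270.22213673]]
[[334, 5, 63, 37, 1890], [346, 43, 33, 6, 155], [358, 95, 14, 3, 42], [337, 97, 46, 98, 2513], [351, 102, 32, 16, 282], [599, 158, 41, 69, 1036], [546, 209, 26, 59, 976], [350, 211, 8, 8, 44], [612, 225, 22, 22, 358], [305, 229, 12, 5, 42], [355, 241, 190, 50, 5564], [538, 241, 9, 12, 71], [567, 240, 41, 64, 756], [290, 259, 48, 26, 645], [524, 289, 48, 43, 1078], [599, 288, 14, 10, 81], [590, 302, 15, 14, 104], [600, 324, 34, 14, 290], [571, 326, 11, 7, 44], [537, 333, 28, 31, 492], [627, 339, 13, 28, 295], [536, 371, 88, 109, 6376], [618, 389, 22, 54, 618], [293, 427, 54, 19, 416]]
```

The wheels still read 3 and 5. The window centre lies about 5–7 mm to −y of the hood's starting centre, which fits the stop being true home. I'm handing in.

```bash
python3 -c "
from station import bot
print(bot.finish_job())"
```

```text
the job is handed in; nothing more can be done
None
```

I handed the job in at about 33 s: the cork block lies flat in the yellow tray, the timer wheels read 3 and 5 near the middle of the window, and the hood is closed to its end stop; the hand-in returned no verdict.

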